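Set a strap-end template out over the board end for deburring

ROBOT

A 6-joint arm with a two-finger parallel gripper is mounted at the origin on a cart in front of the work surface, level with it; the furniture and walls round the work are solid. World frame = base frame: x ahead of the robot, y to its left, z up, the work surface at z = 0. Lengths are in m, angles in rad, forces in N, time in s.
With the tool pointing down it reaches from about 0.275 to 0.725 m from the base axis. Payload 15.9 kg.
Tool frame: the origin (TCP) lies on the front face of the gripper's body, between the roots of the fingers; the fingertips stand 73 mm ahead of it and the grasp point (between the pads) lies 54 mm ahead of it (r.tcp_to_tips is the distance from the TCP to the fingertips, in m); z points along the fingers, y is the direction in which the jaws open and shut (so a half turn about z gives the same grasp; the last joint's range is limited). The gripper opens to 85 mm and grips with 20 to 120 N. Pads are 22 mm wide; open, the fingers measure 114 mm over their backs; the gripper's body (76 mm by 85 mm) begins 54 mm behind the grasp point. The pads swing forward as they close: fully open they stand 13 mm farther back than shut.
Start: joints at [-1.166, 0.213, -0.034, 1.323, 0, 1.571], TCP at [0.197, -0.46, 0.304] pointing down, gripper open.
Joint ranges: [-2.98, 2.98], [-0.74, 1.72], [-1.14, 1.35], [-2.1, 2.04], [-1.57, 1.44], [-3.14, 3.14]. Speed limits (rad/s): [1.89, 1.89, 2.39, 2.57, 3.14, 3.14].

INTERFACE

Orientations are given as a rotation vector (axis times angle).
In Python, from bench import readout, viewer, r gives the robot as it stands. The module is installed in compiled form; this text tells all that it offers.
- The arm moves only by the tool apply_moves, never from a script. Its argument "steps" is a list of rows, each an object with "travel": the shift along the world's x, y, z in units of 0.4 m (1.0 is 0.4 m), a list of three; "turn": the turn, a rotation vector about the world's x, y, z in units of 0.08 rad (1.0 is 0.08 rad), a list of three; "jaw": the opening, from 0 (shut) to 1 (fully open). A call has 1 to 12 rows; each row shifts and turns the commanded pose from where the row before left it; what a row does not reach is not made up. A row lasts 1/10 s, in which the tool goes at most 50 mm and 8.59 degrees, less where a joint would pass 70% of its speed; a pose out of reach is approached as far as the arm can. A call with a number of a shift or a turn outside -1 to 1 is refused whole. A call with a gripper value outside its range is refused whole. The fingers move at their own pace and stop on an object; the grip force is fixed at half the most. Time passes only in rows, so rows that do not move let the fingers close. It gives the time, the measured TCP pose, the force and the opening at its end, in the units of the state.
- readout.observe(): the state, without advancing time (a new reading comes with each control period).
- viewer.read_camera(name): name is "scene" or "side" or "wrist"; returns (picture, depth): 480x640x3 uint8, red, green, blue; 480x640 float32, m along the optical axis (not along the pixel's ray), 0 where there is no reading.
- viewer.calibration(name): a dict with "intrinsics" (3x3 intrinsics, pixels), "eye" and "orientation" of the camera in the world; the wrist camera has in their place "T_tool_cam" (4x4, takes a point from camera to tool coordinates, whose origin is the TCP and whose axes are the flange's). Camera axes: x right, y up, looking along -z (the intrinsics and any distortion apply to the point x, -y, -z); pixel columns grow to the right and rows downward; lengths in m; the calibration is good to about 2 mm. A picture is of the moment at which its call begins: read the wrist's pose just before it. calibration takes no time and is no camera call.
- r.close_job(): hands the job in, once; it reports no verdict.
The state is a dict: "clock": time; "qpos": joint angles; "qd": joint speeds; "tau": joint torques, N m; "eef_pos": TCP position; "tcp_rot": TCP orientation; "wrist_force": force on the tool from outside, world axes, zero at the start; "ft_torque": the same for the moment, N m; "width": finger opening in m.
Only numpy, scipy, OpenCV 4.12 (cv2) and the standard library are available. Lean on these libraries where they do the work, as an engineer would, in place of code of your own. Each camera call takes 0.05 s, during which the arm holds its last target.

TASK

On the raised wooden board lie two steel templates, one on each side of the low fence along its middle; the one with a round end must be set out so that the rim of that end can be filed. With the fingertips only, push it sideways until its long edge lies flat against the fence, then push it along the fence until its round end sticks out about 30 mm past the left end of the board, still lying flat and against the fence. Do not lift or drop it, leave the square-ended template and everything else where they are, and take the fingers away at the end.

Things in the scene. Friction and masses are not known exactly. Their poses are not given: they have to be found in the camera images.
- board: Fixed wooden board, 194 mm deep (x, away from the robot), 340 mm long (y, to the robot's left). Origin: centre of its underside, on the bench; upper surface at z 45 mm. A fence 14 mm wide, 18 mm high runs along its whole middle (faces at x -7 and +7 mm), with a flat 90 mm ledge in front of it and one behind, open on the outer side and both ends.
- board_end (a point): Centre of the upper edge of the board's left end (board x 0, y +170 mm, z 45 mm); the overhang is measured from here along board y. Axes as the board's.
- round_template: Loose steel plate, 50 mm wide (x), 105 mm long (y), 6 mm thick, 0.14 to 0.28 kg, on the front or back ledge, askew and 14 to 28 mm off the fence. One end a half circle of radius 25 mm, the other square. Origin: centre of its underside; y points to the round end, on the board's left. Against the fence its origin is 32 mm from the board's middle line. It tips with over 50 mm hung out.
- round_tip (a point): Outermost point of the round end, half-way up the plate (52.5 mm from the plate's origin along its y, 3 mm up). Axes as the plate's.
- square_template: Loose steel plate of the same size with two square ends, on the other ledge, to be left alone. Origin: centre of its underside, y along its length.
- beeswax: Bystander: loose yellow wax block 36x58x20 mm near the right end of the board's back ledge. Origin: centre of its underside.
- rivet_dish: Bystander: loose metal dish, 71 mm across, 16 mm high, on the bench near the hand press. Origin: centre of its underside.
- dye_jar: Bystander: loose teal jar, 43 mm across, 50 mm high, on the bench behind the board. Origin: centre of its underside.
- spool: Bystander: loose thread spool 36x55x70 mm standing on the bench to the right of the board. Origin: centre of its underside.
Not all that is in view belongs to the job. Leave any black or yellow look-alike of the round_template alone.

How it is judged:
On the way, in this order (a step that is already met when the one before it is completed fails the run):
1. the round-ended template lies flat with its long edge against the fence (x of round_template in the frame of board between -0.037 and 0.037 m and angle between the y axis of round_template and the y axis of board, either way round below 0.08 rad and z of round_template in the frame of board between 0.041 and 0.049 m), for 0.2 s.
2. pushed along the fence, its round end sticks out about 30 mm past the left end of the board (all of step 1 and y of round_tip in the frame of board between 0.19 and 0.212 m), for 0.2 s.
At the end, for the whole second after the job is handed in: The round-ended template lies at rest, flat on the board and against the fence (its centre line within 5 mm of its flush place, turned less than 0.08 rad), with its round end 20 to 42 mm past the left end of the board (all of step 2 and linear speed of round_template below 0.01 m/s); the robot touches nothing.
It fails at once if the round-ended template is lifted (z of round_template in the frame of board above 0.055 m).
It fails at once if the round-ended template falls or tips off the board (z of round_template in the frame of board below 0.033 m or angle between round_template's own z axis and vertical above 0.3 rad).
It fails at once if the square-ended template is moved over 15 mm (distance of square_template from where it was at the start of the episode above 0.015 m).
It fails at once if the wax block, dish, jar or spool is moved over 15 mm (distance of any of beeswax, rivet_dish, dye_jar, spool from where it was at the start of the episode above 0.015 m).
It also fails if it takes over 64 s, if anything falls off the work surface, if the arm or the gripper's body presses on something with over 40 N, if the wrist force passes 120 N, or if a joint passes its speed limit or range.

## Working session

There is one attempt and no reset: what is moved stays moved. The work goes in short steps, Python scripts to look and compute and a tool call to move; the robot and the scene stay as the last step left them, time stands still between calls to the robot, and variables do not carry over. Pictures are saved under pics/ and viewed, and the job is handed in when it is done.

Besides the shell and the picture viewer there is one more tool, called after ">>>" as name([rows], argument=value, ...), one row to a line, values as JSON. apply_moves: Moves the arm, as the interface text tells. Shifts and turns lie within -1 to 1; 1 stands for 0.4 m of shift or 0.08 rad of turn. Its arguments: {"type":"object","properties":{"steps":{"type":"array","items":{"type":"object","properties":{"travel":{"type":"array","items":{"type":"number","minimum":-1,"maximum":1}},"turn":{"type":"array","items":{"type":"number","minimum":-1,"maximum":1}},"jaw":{"type":"number"}}}}},"required":["steps"]}

```bash
mkdir -p pics; cat > h.py <<'E'
import numpy as np, cv2
from bench import readout, viewer, r
from scipy.spatial.transform import Rotation as R
def cam(name):
    c=viewer.calibration(name)
    if 'eye' in c:
        o=np.array(c['orientation'],float)
        Rm=o if o.shape==(3,3) else (R.from_rotvec(o).as_matrix() if o.size==3 else None)
        return np.array(c['intrinsics']),Rm,np.array(c['eye']),c
    s=readout.observe(); T=np.array(c['T_tool_cam']); Rt=R.from_rotvec(s['tcp_rot']).as_matrix()
    return np.array(c['intrinsics']),Rt@T[:3,:3],Rt@T[:3,3]+s['eef_pos'],c
def pt(K,Rm,e,u,v,z=None,d=None):
    ray=Rm@np.array([(u-K[0,2])/K[0,0],-(v-K[1,2])/K[1,1],-1.])
    return e+ray*(d if d is not None else (z-e[2])/ray[2])
E
python3 - <<'E'
from h import *
print(readout.observe())
for n in ['scene','side','wrist']:
    K,Rm,e,c=cam(n); print(n,c)
    im,d=viewer.read_camera(n); cv2.imwrite(f'pics/{n}0.png',im[:,:,::-1]); np.savez(f'{n}0.npz',im=im,d=d,K=K,R=Rm,e=e)
E
```

```text
{'clock': 0.0, 'qpos': array([-1.16595708e+00,  2.13363147e-01, -3.50360401e-02,  1.32349944e+00,
        1.42794255e-05,  1.57081188e+00]), 'qd': array([-0.00039668, -0.00161035,  0.00075788, -0.00269541,  0.00025932,
        0.00058071]), 'tau': array([ 7.25703387e-03, -6.86164784e+01,  4.87115049e+01,  1.78215763e-02,
        5.22115351e-04, -3.17496506e-05]), 'eef_pos': array([ 0.19684019, -0.45935162,  0.30342177]), 'tcp_rot': array([-3.07639510e+00, -6.31344624e-01,  3.26028412e-04]), 'wrist_force': array([-0.51323658,  0.15243421, -0.08595054]), 'ft_torque': array([ 0.02257814,  0.01925971, -0.01182037]), 'width': 0.08564148555776223}
scene {'intrinsics': array([[553.20002602,   0.        , 319.23182989],
       [  0.        , 553.20002602, 246.35289224],
       [  0.        ,   0.        ,   1.        ]]), 'eye': array([0.09487862, 0.73926826, 1.00221194]), 'orientation': array([ 0.29275528, -1.0431295 , -2.3952868 ])}
side {'intrinsics': array([[575.6962301 ,   0.        , 320.36954787],
       [  0.        , 575.6962301 , 240.06055363],
       [  0.        ,   0.        ,   1.        ]]), 'eye': array([ 0.0061629 , -0.9425823 ,  0.45444617]), 'orientation': array([ 1.17085491, -0.36457348, -0.5342675 ])}
wrist {'intrinsics': array([[404.6521588 ,   0.        , 320.8890399 ],
       [  0.        , 404.6521588 , 239.43946334],
       [  0.        ,   0.        ,   1.        ]]), 'T_tool_cam': array([[-5.19129985e-04,  9.47651034e-01,  3.19307451e-01,
         8.22901538e-02],
       [ 9.99999852e-01,  4.39576654e-04,  3.21209659e-04,
        -1.90940893e-04],
       [ 1.64034564e-04,  3.19307571e-01, -9.47651122e-01,
        -7.00616122e-02],
       [ 0.00000000e+00,  0.00000000e+00,  0.00000000e+00,
         1.00000000e+00]])}
```

View pics/scene0.png

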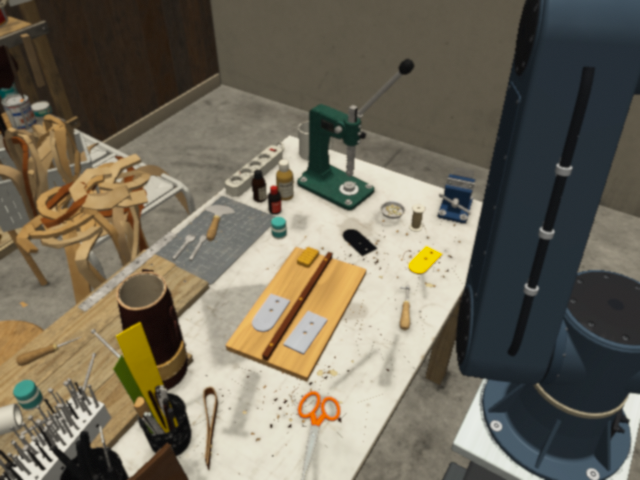

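View pics/side0.png

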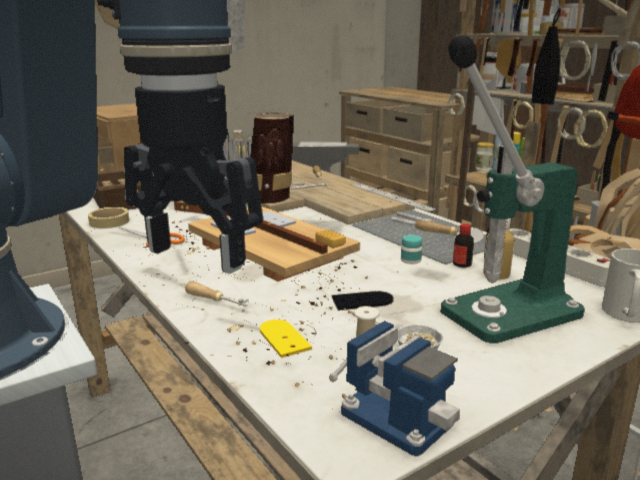

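View pics/wrist0.png

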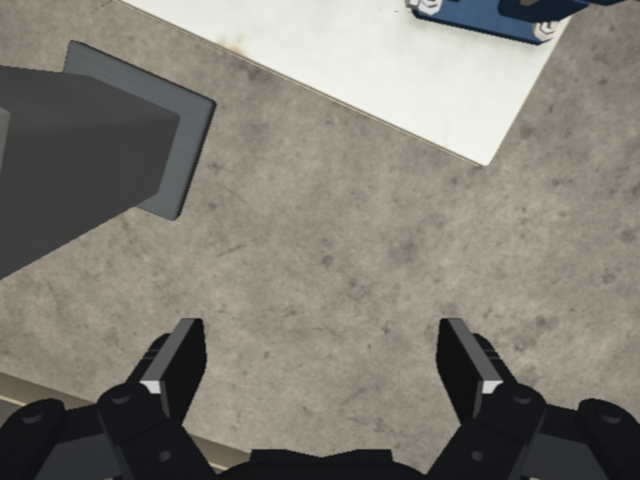

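The possible targets in the scene view are: grey plate (270,313) on the back ledge with a round end, grey plate (306,332) on the front ledge with square ends, black look-alike (358,241), and yellow look-alike (425,260). I choose the one at (270,313) and check it in a crop.

```bash
python3 - <<'E'
from h import *
im=cv2.imread('pics/scene0.png')[235:385,215:375]
cv2.imwrite('pics/c0.png',cv2.resize(im,None,fx=5,fy=4*1.25*.8,interpolation=cv2.INTER_CUBIC) if 0 else cv2.resize(im,(640,600),interpolation=cv2.INTER_CUBIC))
E
```

```text
(no output)
```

View pics/c0.png

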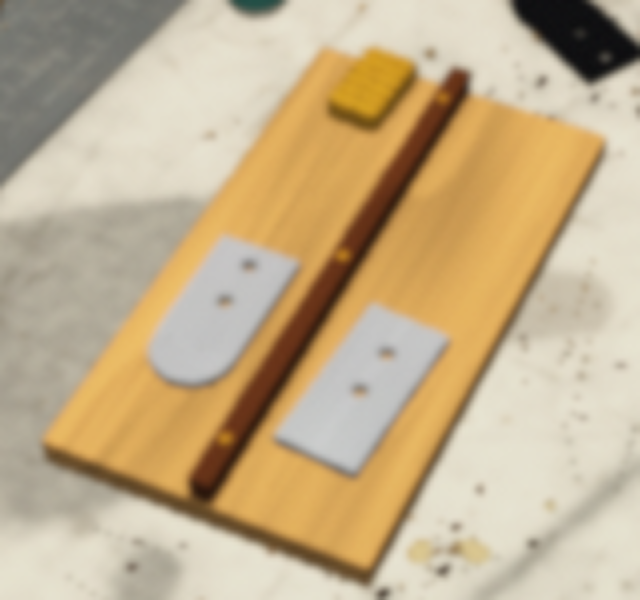

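The crop shows the back-ledge plate has a round end at its left (about 190,385 in the crop) and the front plate is square at both ends. The choice holds, so I measure next.

```bash
cat > m.py <<'E'
from h import *
D=np.load('scene0.npz');K,Rm,e,d=D['K'],D['R'],D['e'],D['d']
if __name__=='__main__':
    def P(x,y,z): return pt(K,Rm,e,215+x/4,235+y/4,z=z)
    for n,x,y in [('LB',46,441),('LF',369,573),('RF',604,141),('RB',328,49)]: print(n,P(x,y,.045).round(4))
    for n,x,y,z in [('fenceL',205,487,.063),('fenceR',458,70,.063)]: print(n,P(x,y,z).round(4))
    for n,x,y in [('RB',224,236),('RF',300,262),('endB',150,352),('endF',237,358),('tip',190,385),('sqLF',356,474),('sqRB',372,304),('sqLB',275,438),('sqRF',450,340)]: print(n,P(x,y,.051).round(4))
    for x,y in [(150,450),(225,300),(370,400)]:
        u,v=215+x/4,235+y/4; print(pt(K,Rm,e,u,v,d=d[int(round(v)),int(round(u))]).round(4))
E
python3 m.py
```

```text
LB [0.6379 0.2333 0.045 ]
LF [0.448  0.2108 0.045 ]
RF [ 0.4935 -0.122   0.045 ]
RB [ 0.6803 -0.1006  0.045 ]
fenceL [0.5405 0.2222 0.063 ]
fenceR [ 0.5912 -0.1117  0.063 ]
RB [0.6398 0.068  0.051 ]
RF [0.5915 0.0611 0.051 ]
endB [0.6243 0.1592 0.051 ]
endF [0.5815 0.1372 0.051 ]
tip [0.5922 0.1659 0.051 ]
sqLF [0.4843 0.167  0.051 ]
sqRB [0.5399 0.0655 0.051 ]
sqLB [0.5332 0.1705 0.051 ]
sqRF [0.4895 0.0643 0.051 ]
[0.5872 0.2091 0.0458]
[0.6166 0.1004 0.0411]
[0.5042 0.1228 0.0514]
```

>>> apply_moves([
  {"travel": [0.038, 0.068, 0.01], "turn": [0, 0, -0.17], "jaw": 0.5},
  {"travel": [0.038, 0.068, 0.01], "turn": [0, 0, -0.17], "jaw": 0.5},
  {"travel": [0.038, 0.068, 0.01], "turn": [0, 0, -0.17], "jaw": 0.5},
  {"travel": [0.038, 0.068, 0.01], "turn": [0, 0, -0.17], "jaw": 0.5},
  {"travel": [0.038, 0.068, 0.01], "turn": [0, 0, -0.17], "jaw": 0.5},
  {"travel": [0.038, 0.068, 0.01], "turn": [0, 0, -0.17], "jaw": 0.5},
  {"travel": [0.038, 0.068, 0.01], "turn": [0, 0, -0.17], "jaw": 0.5},
  {"travel": [0.038, 0.068, 0.01], "turn": [0, 0, -0.17], "jaw": 0.5},
  {"travel": [0.038, 0.068, 0.01], "turn": [0, 0, -0.17], "jaw": 0.5},
  {"travel": [0.038, 0.068, 0.01], "turn": [0, 0, -0.17], "jaw": 0.5},
])

```text
clock: 1.15
eef_pos: [0.3492, -0.1863, 0.344]
tcp_rot: [-3.113, -0.42, 0.0]
wrist_force: [0.4, -0.6, 0.1]
width: 0.0427
```

```bash
python3 -c "
from h import *
s=readout.observe();print(s['qpos'],s['eef_pos'],s['tcp_rot'],s['width'],r.tcp_to_tips)"
```

```text
[-4.90179586e-01 -5.56562226e-03 -1.79645555e-01  1.39679881e+00
 -5.75788408e-06  2.38328743e+00] [ 0.34921485 -0.18634921  0.34402052] [-3.11336013e+00 -4.19904478e-01  1.10323158e-04] 0.04267572883118196 0.0726
```

>>> apply_moves([
  {"travel": [0.012, 0.019, -0.003], "turn": [0, 0, 1], "jaw": 0.5},
  {"travel": [0.012, 0.019, -0.003], "turn": [0, 0, 1], "jaw": 0.5},
  {"travel": [0.012, 0.019, -0.003], "turn": [0, 0, 1], "jaw": 0.5},
  {"travel": [0.012, 0.019, -0.003], "turn": [0, 0, 1], "jaw": 0.5},
  {"travel": [0.012, 0.019, -0.003], "turn": [0, 0, 1], "jaw": 0.5},
  {"travel": [0.012, 0.019, -0.003], "turn": [0, 0, 1], "jaw": 0.5},
  {"travel": [0.012, 0.019, -0.003], "turn": [0, 0, 1], "jaw": 0.5},
  {"travel": [0.012, 0.019, -0.003], "turn": [0, 0, 1], "jaw": 0.5},
  {"travel": [0.012, 0.019, -0.003], "turn": [0, 0, 1], "jaw": 0.5},
  {"travel": [0.012, 0.019, -0.003], "turn": [0, 0, 1], "jaw": 0.5},
  {"travel": [0.012, 0.019, -0.003], "turn": [0, 0, 1], "jaw": 0.5},
  {"travel": [0.012, 0.019, -0.003], "turn": [0, 0, 1], "jaw": 0.5},
])

```text
clock: 2.35
eef_pos: [0.4066, -0.096, 0.3293]
tcp_rot: [-2.564, -1.815, 0.0]
wrist_force: [0.4, -0.4, -0.2]
width: 0.0428
```

>>> apply_moves([
  {"travel": [0.012, 0.019, -0.003], "turn": [0, 0, 1], "jaw": 0.5},
  {"travel": [0.012, 0.019, -0.003], "turn": [0, 0, 1], "jaw": 0.5},
  {"travel": [0.012, 0.019, -0.003], "turn": [0, 0, 1], "jaw": 0.5},
  {"travel": [0.012, 0.019, -0.003], "turn": [0, 0, 1], "jaw": 0.5},
  {"travel": [0.012, 0.019, -0.003], "turn": [0, 0, 1], "jaw": 0.5},
  {"travel": [0.012, 0.019, -0.003], "turn": [0, 0, 1], "jaw": 0.5},
  {"travel": [0.012, 0.019, -0.003], "turn": [0, 0, 1], "jaw": 0.5},
  {"travel": [0.012, 0.019, -0.003], "turn": [0, 0, 1], "jaw": 0.5},
  {"travel": [0.012, 0.019, -0.003], "turn": [0, 0, 1], "jaw": 0.5},
  {"travel": [0.012, 0.019, -0.003], "turn": [0, 0, 1], "jaw": 0.5},
  {"travel": [0.012, 0.019, -0.003], "turn": [0, 0, 1], "jaw": 0.5},
  {"travel": [0.012, 0.019, -0.003], "turn": [0, 0, 1], "jaw": 0.5},
])

```text
clock: 3.55
eef_pos: [0.4642, -0.0048, 0.3149]
tcp_rot: [-1.436, -2.794, 0.0]
wrist_force: [-0.6, -0.2, 0.2]
width: 0.0426
```

>>> apply_moves([
  {"travel": [0.012, 0.019, -0.003], "turn": [0, 0, 1], "jaw": 0.5},
  {"travel": [0.012, 0.019, -0.003], "turn": [0, 0, 1], "jaw": 0.5},
  {"travel": [0.012, 0.019, -0.003], "turn": [0, 0, 1], "jaw": 0.5},
  {"travel": [0.012, 0.019, -0.003], "turn": [0, 0, 1], "jaw": 0.5},
  {"travel": [0.012, 0.019, -0.003], "turn": [0, 0, 1], "jaw": 0.5},
  {"travel": [0.012, 0.019, -0.003], "turn": [0, 0, 1], "jaw": 0.5},
  {"travel": [0.012, 0.019, -0.003], "turn": [0, 0, 1], "jaw": 0.5},
  {"travel": [0.012, 0.019, -0.003], "turn": [0, 0, 1], "jaw": 0.5},
  {"travel": [0.012, 0.019, -0.003], "turn": [0, 0, 1], "jaw": 0.5},
  {"travel": [0.012, 0.019, -0.003], "turn": [0, 0, 1], "jaw": 0.5},
  {"travel": [0.012, 0.019, -0.003], "turn": [0, 0, 1], "jaw": 0.5},
  {"travel": [0.012, 0.019, -0.003], "turn": [0, 0, 1], "jaw": 0.5},
])

```text
clock: 4.75
eef_pos: [0.5218, 0.0863, 0.3004]
tcp_rot: [0.017, -3.141, 0.0]
wrist_force: [0.3, 0.0, -0.1]
width: 0.0428
```

>>> apply_moves([
  {"travel": [0.012, 0.019, -0.003], "turn": [0, 0, 1], "jaw": 0.5},
  {"travel": [0, 0, 0], "turn": [0, 0, 0.6], "jaw": 0.5},
  {"travel": [0, 0, 0], "turn": [0, 0, 0], "jaw": 0.5},
  {"travel": [0, 0, 0], "turn": [0, 0, 0], "jaw": 0.5},
])

```text
clock: 5.15
eef_pos: [0.5264, 0.0936, 0.2994]
tcp_rot: [0.21, -3.134, 0.0]
wrist_force: [-0.3, 0.2, 0.4]
width: 0.0428
```

```bash
python3 - <<'E'
from h import *
s=readout.observe();print(s['qpos'],s['eef_pos'],s['tcp_rot'],s['width'],r.tcp_to_tips)
K,Rm,e,c=cam('wrist')
im,d=viewer.read_camera('wrist'); cv2.imwrite('pics/wrist1.png',im[:,:,::-1]); np.savez('wrist1.npz',im=im,d=d,K=K,R=Rm,e=e)
E
```

```text
[ 1.75939442e-01  2.86112328e-01  4.95364291e-02  1.33454805e+00
 -5.14126235e-06  4.22775561e-02] [0.52639833 0.09358056 0.29938433] [ 2.09777633e-01 -3.13425511e+00  6.40600650e-05] 0.04280853306597864 0.0726
```

View pics/wrist1.png

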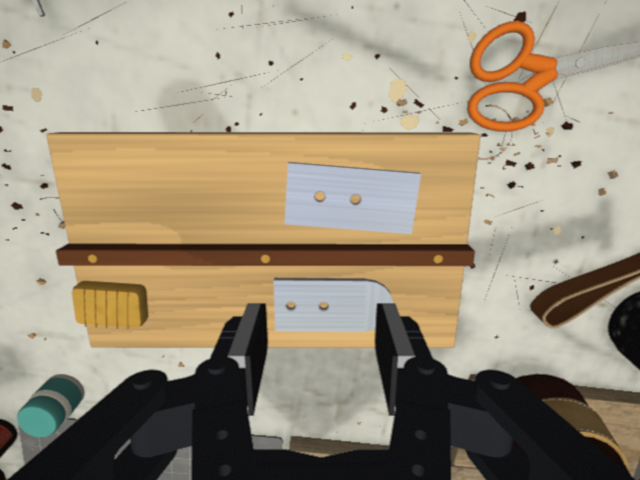

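```bash
python3 - <<'E'
from h import *
im=cv2.imread('pics/wrist1.png')
cv2.imwrite('pics/c1.png',cv2.resize(im[235:355,240:480],(800,400),interpolation=cv2.INTER_CUBIC))
D=np.load('wrist1.npz');K,Rm,e,d=D['K'],D['R'],D['e'],D['d']
P=lambda u,v,z:pt(K,Rm,e,u,v,z=z)
for n,u,v,z in [('LF',479,134,.045),('RF',48,135,.045),('RB',91,348,.045),('LB',456,347,.045),('fRn',58,247,.063),('fLn',473,246,.063),('fRf',59,265,.063),('fLf',474,265,.063),('pRn',274,280,.051),('pRf',275,332,.051),('pLn',365,281,.051)]: print(n,P(u,v,z).round(4))
E
```

```text
LF [0.4513 0.2079 0.045 ]
RF [ 0.4966 -0.1245  0.045 ]
RB [ 0.6878 -0.1007  0.045 ]
LB [0.6417 0.2362 0.045 ]
fRn [ 0.5819 -0.1122  0.063 ]
fLn [0.5367 0.2187 0.063 ]
fRf [ 0.5977 -0.1126  0.063 ]
fLf [0.5527 0.2237 0.063 ]
pRn [0.5934 0.0621 0.051 ]
pRf [0.6443 0.0679 0.051 ]
pLn [0.5839 0.1399 0.051 ]
```

View pics/c1.png

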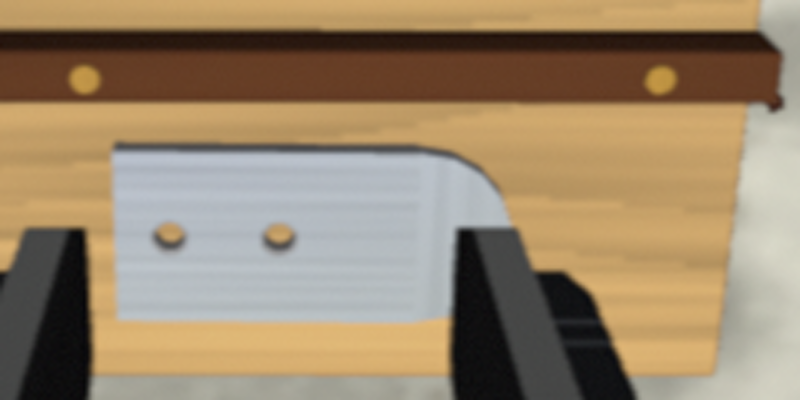

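```bash
python3 - <<'E'
from h import *
D=np.load('wrist1.npz');K,d=D['K'],D['d']
T=np.array(viewer.calibration('wrist')['T_tool_cam'])
v,u=np.mgrid[295:480,150:500]
z=d[295:480,150:500]
p=np.stack([(u-K[0,2])/K[0,0]*z,-(v-K[1,2])/K[1,1]*z,-z],-1)@T[:3,:3].T+T[:3,3]
m=(z>.02)&(p[...,2]<.12)
print(m.sum(), p[m].min(0),p[m].max(0))
q=p[m]; 
for lo in np.arange(.05,.085,.003):
    k=q[(q[:,2]>=lo)&(q[:,2]<lo+.003)]
    if len(k):
        for s in (-1,1):
            kk=k[np.sign(k[:,1])==s]
            if len(kk): print(round(lo,3),s,len(kk),kk.min(0).round(4),kk.max(0).round(4))
E
```

```text
31938 [-0.01296993 -0.04780919 -0.01486906] [0.01938166 0.0498232  0.07114706]
0.05 -1 238 [-0.0102 -0.0349  0.05  ] [ 0.0119 -0.0211  0.053 ]
0.05 1 235 [-0.0105  0.0211  0.05  ] [0.012  0.0351 0.053 ]
0.053 -1 239 [-0.0111 -0.0351  0.053 ] [ 0.0121 -0.0212  0.056 ]
0.053 1 247 [-0.0108  0.0211  0.053 ] [0.012  0.0349 0.056 ]
0.056 -1 217 [-0.0106 -0.0349  0.056 ] [ 0.0121 -0.0212  0.059 ]
0.056 1 211 [-0.0107  0.0211  0.056 ] [0.0119 0.035  0.059 ]
0.059 -1 187 [-0.0117 -0.0344  0.059 ] [ 0.0119 -0.0212  0.062 ]
0.059 1 199 [-0.0111  0.0211  0.059 ] [0.0118 0.0348 0.062 ]
0.062 -1 177 [-0.0107 -0.0336  0.062 ] [ 0.0119 -0.0212  0.065 ]
0.062 1 154 [-0.0108  0.0211  0.062 ] [0.012  0.0335 0.065 ]
0.065 -1 99 [-0.0099 -0.0279  0.065 ] [ 0.0114 -0.0212  0.068 ]
0.065 1 109 [-0.0105  0.0211  0.065 ] [0.0115 0.033  0.068 ]
0.068 -1 40 [-0.0095 -0.0219  0.068 ] [ 0.0103 -0.0212  0.071 ]
0.068 1 43 [-0.0097  0.0212  0.068 ] [0.0104 0.0272 0.0705]
0.071 -1 1 [ 0.0031 -0.0215  0.0711] [ 0.0031 -0.0215  0.0711]
```

```bash
python3 - <<'E'
from h import *
for f in('scene0','side0','wrist1'):
    D=np.load(f+'.npz');K,Rm,e,d=D['K'],D['R'],D['e'],D['d'].astype(float)
    v,u=np.mgrid[0:480,0:640]
    p=np.stack([(u-K[0,2])/K[0,0]*d,-(v-K[1,2])/K[1,1]*d,-d],-1)@Rm.T+e
    m=(d>0)&(p[...,0]>.5)&(p[...,0]<.95)&(p[...,1]>-.2)&(p[...,1]<.45)&(p[...,2]>.08)&(p[...,2]<.5)
    if f=='wrist1': m&=p[...,2]<.2
    q=p[m]; print(f,len(q)); 
    if len(q): print(q.min(0),q.max(0)); print(np.percentile(q,[2,50,98],axis=0).round(3))
E
```

```text
scene0 6812
[0.56801859 0.27290663 0.08000048] [0.79063469 0.44999661 0.29540448]
[[0.582 0.281 0.085]
 [0.688 0.359 0.194]
 [0.785 0.447 0.285]]
side0 2626
[0.68054311 0.2662223  0.08009647] [0.78956131 0.36879591 0.24028808]
[[0.685 0.271 0.084]
 [0.717 0.285 0.168]
 [0.777 0.358 0.237]]
wrist1 1260
[0.6741974  0.2879106  0.08000193] [0.71059983 0.39009164 0.12071603]
[[0.675 0.289 0.081]
 [0.682 0.353 0.097]
 [0.703 0.383 0.116]]
```

>>> apply_moves([
  {"travel": [0.058, 0.008, -0.04], "turn": [0, 0, 0], "jaw": 0.5},
  {"travel": [0.058, 0.008, -0.04], "turn": [0, 0, 0], "jaw": 0.5},
  {"travel": [0.058, 0.008, -0.04], "turn": [0, 0, 0], "jaw": 0.5},
  {"travel": [0.058, 0.008, -0.04], "turn": [0, 0, 0], "jaw": 0.5},
  {"travel": [0.058, 0.008, -0.04], "turn": [0, 0, 0], "jaw": 0.5},
  {"travel": [0.058, 0.008, -0.04], "turn": [0, 0, 0], "jaw": 0.5},
  {"travel": [0, 0, 0], "jaw": 0.5},
  {"travel": [0, 0, 0], "jaw": 0.5},
])

```text
schema error: expected keys travel, turn, jaw
```

```bash
python3 - <<'E'
from h import *
K,Rm,e,c=cam('wrist')
im,d=viewer.read_camera('wrist'); cv2.imwrite('pics/wrist2.png',im[:,:,::-1]); np.savez('wrist2.npz',im=im,d=d,K=K,R=Rm,e=e)
E
```

```text
(no output)
```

View pics/wrist2.png

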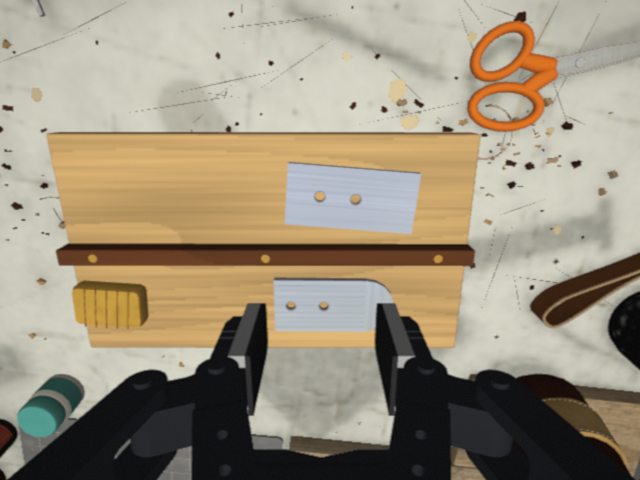

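The move was refused because every row needs all three keys, so this picture is the same view as before. I send it again in full.

>>> apply_moves([
  {"travel": [0.058, 0.008, -0.04], "turn": [0, 0, 0], "jaw": 0.5},
  {"travel": [0.058, 0.008, -0.04], "turn": [0, 0, 0], "jaw": 0.5},
  {"travel": [0.058, 0.008, -0.04], "turn": [0, 0, 0], "jaw": 0.5},
  {"travel": [0.058, 0.008, -0.04], "turn": [0, 0, 0], "jaw": 0.5},
  {"travel": [0.058, 0.008, -0.04], "turn": [0, 0, 0], "jaw": 0.5},
  {"travel": [0.058, 0.008, -0.04], "turn": [0, 0, 0], "jaw": 0.5},
  {"travel": [0, 0, 0], "turn": [0, 0, 0], "jaw": 0.5},
  {"travel": [0, 0, 0], "turn": [0, 0, 0], "jaw": 0.5},
])

```text
clock: 6.05
eef_pos: [0.6655, 0.1126, 0.203]
tcp_rot: [0.211, -3.133, 0.0]
wrist_force: [0.4, 0.2, 0.3]
width: 0.0429
```

```bash
python3 - <<'E'
from h import *
K,Rm,e,c=cam('wrist')
im,d=viewer.read_camera('wrist'); cv2.imwrite('pics/wrist3.png',im[:,:,::-1]); np.savez('wrist3.npz',im=im,d=d,K=K,R=Rm,e=e)
E
```

```text
(no output)
```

View pics/wrist3.png

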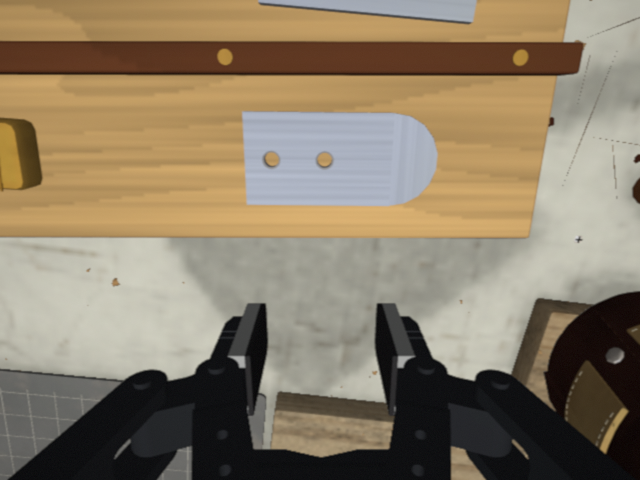

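```bash
python3 - <<'E'
from h import *
D=np.load('wrist3.npz');K,Rm,e,d=D['K'],D['R'],D['e'],D['d']
P=lambda u,v,z:pt(K,Rm,e,u,v,z=z)
s=readout.observe();print(s['eef_pos'])
for n,u,v,z in [('LB',529,238,.045),('B',100,238,.045),('fR',50,74,.063),('fL',581,74,.063),('Rn',243,112,.051),('Rf',247,206,.051),('Ln',393,112,.051),('Lf',393,206,.051),('tip',438,160,.051)]: print(n,P(u,v,z).round(4))
E
```

```text
[0.66539859 0.11267422 0.2039068 ]
LB [0.6426 0.2347 0.045 ]
B [ 0.6766 -0.0182  0.045 ]
fR [ 0.5879 -0.0292  0.063 ]
fL [0.5538 0.2242 0.063 ]
Rn [0.5935 0.062  0.051 ]
Rf [0.6438 0.0678 0.051 ]
Ln [0.583  0.1398 0.051 ]
Lf [0.6328 0.1495 0.051 ]
tip [0.6043 0.1688 0.051 ]
```

>>> apply_moves([
  {"travel": [0, 0, -0.032], "turn": [0, 0, 0], "jaw": 0.5},
  {"travel": [0, 0, -0.032], "turn": [0, 0, 0], "jaw": 0.5},
  {"travel": [0, 0, -0.032], "turn": [0, 0, 0], "jaw": 0.5},
  {"travel": [0, 0, -0.032], "turn": [0, 0, 0], "jaw": 0.5},
  {"travel": [0, 0, -0.032], "turn": [0, 0, 0], "jaw": 0.5},
  {"travel": [0, 0, -0.032], "turn": [0, 0, 0], "jaw": 0.5},
  {"travel": [0, 0, -0.005], "turn": [0, 0, 0], "jaw": 0.5},
  {"travel": [0, 0, -0.005], "turn": [0, 0, 0], "jaw": 0.5},
  {"travel": [0, 0, -0.005], "turn": [0, 0, 0], "jaw": 0.5},
  {"travel": [0, 0, -0.005], "turn": [0, 0, 0], "jaw": 0.5},
  {"travel": [0, 0, 0], "turn": [0, 0, 0], "jaw": 0.5},
])

```text
clock: 7.2
eef_pos: [0.6658, 0.1128, 0.1188]
tcp_rot: [-0.212, 3.134, 0.0]
wrist_force: [0.2, -0.4, 0.7]
width: 0.0425
```

>>> apply_moves([
  {"travel": [0, 0, -0.0025], "turn": [0, 0, 0], "jaw": 0.5},
  {"travel": [0, 0, 0], "turn": [0, 0, 0], "jaw": 0.5},
])

```text
clock: 7.4
eef_pos: [0.6657, 0.1128, 0.1178]
tcp_rot: [-0.212, 3.134, 0.0]
wrist_force: [-0.3, 0.3, 0.7]
width: 0.0424
```

>>> apply_moves([
  {"travel": [-0.0099, -0.0013, 0], "turn": [0, 0, 0], "jaw": 0.5},
  {"travel": [-0.0099, -0.0013, 0], "turn": [0, 0, 0], "jaw": 0.5},
  {"travel": [-0.0099, -0.0013, 0], "turn": [0, 0, 0], "jaw": 0.5},
  {"travel": [-0.0099, -0.0013, 0], "turn": [0, 0, 0], "jaw": 0.5},
  {"travel": [-0.0099, -0.0013, 0], "turn": [0, 0, 0], "jaw": 0.5},
  {"travel": [-0.005, -0.0007, 0], "turn": [0, 0, 0], "jaw": 0.5},
])

```text
clock: 8.0
eef_pos: [0.6435, 0.1099, 0.1178]
tcp_rot: [-0.212, 3.134, 0.0]
wrist_force: [-0.4, -0.4, -0.0]
width: 0.0427
```

```bash
python3 - <<'E'
from h import *
K,Rm,e,c=cam('wrist')
im,d=viewer.read_camera('wrist'); cv2.imwrite('pics/wrist4.png',im[:,:,::-1]); np.savez('wrist4.npz',im=im,d=d,K=K,R=Rm,e=e)
E
```

```text
(no output)
```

View pics/wrist4.png

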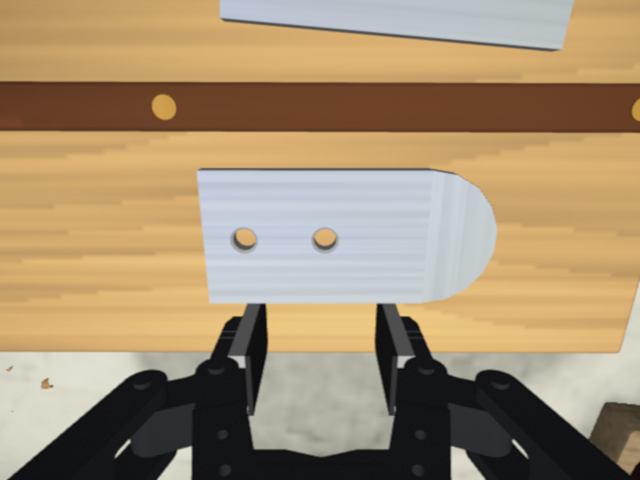

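```bash
python3 - <<'E'
from h import *
D=np.load('wrist4.npz');K,Rm,e,d=D['K'],D['R'],D['e'],D['d']
P=lambda u,v,z:pt(K,Rm,e,u,v,z=z)
ex=np.array([np.cos(.135),np.sin(.135),0]);ey=np.array([-ex[1],ex[0],0]);c=np.array([.568,.055,0])
s=readout.observe();print(s['eef_pos'],(s['eef_pos']-c)@ex)
for n,u,v,z in [('B',100,351,.045),('fR',50,130,.063),('fL',581,132,.063),('Rn',199,170,.051),('Rf',210,303,.051),('Ln',430,169,.051),('Lf',425,302,.051),('tip',497,233,.051),('hb',325,243,.051)]:
    p=P(u,v,z); print(n,p.round(4),((p-c)@ex).round(4),((p-c)@ey).round(4))
E
```

```text
[0.64343835 0.10988021 0.1178332 ] 0.08213830839177959
B [0.6697 0.0218 0.045 ] 0.0963 -0.0465
fR [0.5801 0.0198 0.063 ] 0.0072 -0.0365
fL [0.5593 0.1771 0.063 ] 0.0078 0.1222
Rn [0.5884 0.061  0.051 ] 0.0211 0.0032
Rf [0.6382 0.0671 0.051 ] 0.0712 0.0025
Ln [0.5776 0.1382 0.051 ] 0.0208 0.0812
Lf [0.6269 0.1474 0.051 ] 0.0708 0.0836
tip [0.5967 0.1668 0.051 ] 0.0435 0.107
hb [0.6086 0.1068 0.051 ] 0.0472 0.0458
```

>>> apply_moves([
  {"travel": [-0.005, -0.0007, 0], "turn": [0, 0, 0], "jaw": 0.5},
  {"travel": [-0.005, -0.0007, 0], "turn": [0, 0, 0], "jaw": 0.5},
  {"travel": [-0.005, -0.0007, 0], "turn": [0, 0, 0], "jaw": 0.5},
  {"travel": [-0.005, -0.0007, 0], "turn": [0, 0, 0], "jaw": 0.5},
  {"travel": [-0.005, -0.0007, 0], "turn": [0, 0, 0], "jaw": 0.5},
  {"travel": [-0.005, -0.0007, 0], "turn": [0, 0, 0], "jaw": 0.5},
])

```text
clock: 8.65
eef_pos: [0.6318, 0.1082, 0.1177]
tcp_rot: [-0.212, 3.134, 0.0]
wrist_force: [0.9, -0.0, 0.1]
width: 0.0426
```

>>> apply_moves([
  {"travel": [-0.003, -0.0004, 0], "turn": [0, 0, 0], "jaw": 0.5},
  {"travel": [0, 0, 0], "turn": [0, 0, 0], "jaw": 0.5},
])

```text
clock: 8.85
eef_pos: [0.6305, 0.1081, 0.1177]
tcp_rot: [0.212, -3.134, 0.0]
wrist_force: [1.3, -0.3, 0.8]
width: 0.0426
```

>>> apply_moves([
  {"travel": [-0.002, -0.0003, 0], "turn": [0, 0, 0], "jaw": 0.5},
  {"travel": [0, 0, 0], "turn": [0, 0, 0], "jaw": 0.5},
])

```text
clock: 9.05
eef_pos: [0.6303, 0.108, 0.1179]
tcp_rot: [-0.212, 3.134, -0.0]
wrist_force: [4.8, -1.8, -0.4]
width: 0.043
```

>>> apply_moves([
  {"travel": [-0.0025, -0.0003, 0], "turn": [0, 0, 0], "jaw": 0.5},
  {"travel": [0, 0, 0], "turn": [0, 0, 0], "jaw": 0.5},
  {"travel": [0, 0, 0], "turn": [0, 0, 0], "jaw": 0.5},
])

```text
clock: 9.35
eef_pos: [0.63, 0.1079, 0.1182]
tcp_rot: [-0.212, 3.132, 0.0]
wrist_force: [9.3, 0.5, -0.3]
width: 0.0428
```

```bash
python3 - <<'E'
from h import *
K,Rm,e,c=cam('wrist')
im,d=viewer.read_camera('wrist'); cv2.imwrite('pics/wrist5.png',im[:,:,::-1]); np.savez('wrist5.npz',im=im,d=d,K=K,R=Rm,e=e)
E
```

```text
(no output)
```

View pics/wrist5.png

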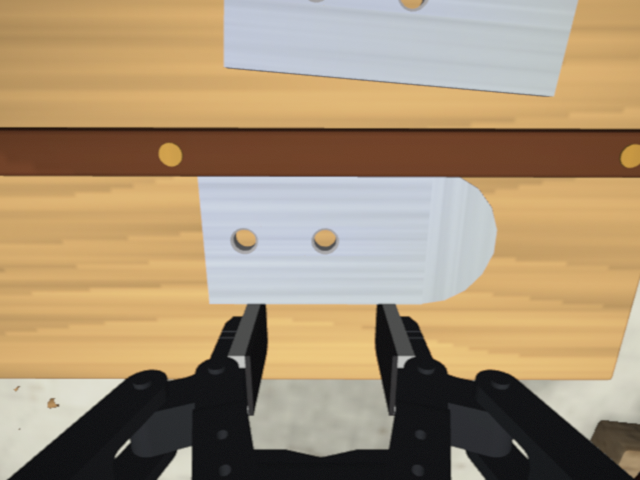

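>>> apply_moves([
  {"travel": [0.01, 0.0014, 0], "turn": [0, 0, 0], "jaw": 0.5},
  {"travel": [0.02, 0.0027, 0], "turn": [0, 0, 0], "jaw": 0.5},
  {"travel": [0.02, 0.0027, 0], "turn": [0, 0, 0], "jaw": 0.5},
  {"travel": [0, 0, 0.05], "turn": [0, 0, 0], "jaw": 0.5},
  {"travel": [0, 0, 0.055], "turn": [0, 0, 0], "jaw": 0.5},
  {"travel": [-0.019, -0.036, 0], "turn": [0, 0, 0], "jaw": 0},
  {"travel": [-0.019, -0.036, 0], "turn": [0, 0, 0], "jaw": 0},
  {"travel": [-0.019, -0.036, 0], "turn": [0, 0, 0], "jaw": 0},
  {"travel": [-0.019, -0.036, 0], "turn": [0, 0, 0], "jaw": 0},
  {"travel": [-0.019, -0.036, 0], "turn": [0, 0, 0], "jaw": 0},
  {"travel": [-0.019, -0.036, 0], "turn": [0, 0, 0], "jaw": 0},
  {"travel": [0, 0, 0], "turn": [0, 0, 0], "jaw": 0},
])

```text
clock: 10.6
eef_pos: [0.6025, 0.0223, 0.1598]
tcp_rot: [0.21, -3.134, 0.0]
wrist_force: [1.1, -0.6, 1.1]
width: 0.0001
```

```bash
cat > look.py <<'E'
from h import *
import sys
n=sys.argv[1]; cn=sys.argv[2] if len(sys.argv)>2 else 'wrist'
K,Rm,e,c=cam(cn); s=readout.observe()
im,d=viewer.read_camera(cn); cv2.imwrite(f'pics/{n}.png',im[:,:,::-1]); np.savez(f'{n}.npz',im=im,d=d,K=K,R=Rm,e=e)
ex=np.array([np.cos(.135),np.sin(.135),0]);ey=np.array([-ex[1],ex[0],0]);c=np.array([.568,.055,0])
print(s['eef_pos'],s['width'],(s['eef_pos']-c)@ex,(s['eef_pos']-c)@ey)
if cn=='wrist':
    T=np.array(viewer.calibration('wrist')['T_tool_cam'])
    v,u=np.mgrid[0:480,0:640]; z=d.astype(float)
    p=np.stack([(u-K[0,2])/K[0,0]*z,-(v-K[1,2])/K[1,1]*z,-z],-1)@T[:3,:3].T+T[:3,3]
    m=(z>.02)&(p[...,2]<.085)&(abs(p[...,0])<.014)&(abs(p[...,1])<.05)
    q=p[m]
    for lo in (.06,.065,.068,.07,.072):
        k=q[(q[:,2]>=lo)&(q[:,2]<lo+.003)]
        if len(k): print(lo,len(k),k.min(0).round(4),k.max(0).round(4))
E
python3 look.py wrist6
```

```text
[0.60248274 0.02232846 0.15977949] 9.75498482071902e-05 0.02977172400641798 -0.03701531592252365
0.06 282 [ 0.0064 -0.0133  0.06  ] [0.0118 0.0135 0.063 ]
0.065 154 [ 0.0061 -0.0119  0.065 ] [0.0118 0.0111 0.068 ]
0.068 36 [ 0.0103 -0.0067  0.068 ] [0.0113 0.0063 0.0694]
```

View pics/wrist6.png

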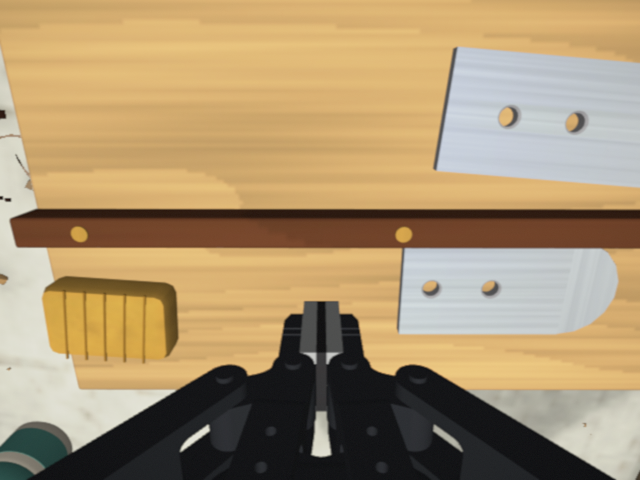

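>>> apply_moves([
  {"travel": [0.0104, 0.0014, 0], "turn": [0, 0, -1], "jaw": 0.14},
  {"travel": [0, 0, 0], "turn": [0, 0, -1], "jaw": 0.14},
  {"travel": [0, 0, 0], "turn": [0, 0, -1], "jaw": 0.14},
  {"travel": [0, 0, 0], "turn": [0, 0, -1], "jaw": 0.14},
  {"travel": [0, 0, 0], "turn": [0, 0, -1], "jaw": 0.14},
  {"travel": [0, 0, 0], "turn": [0, 0, -1], "jaw": 0.14},
  {"travel": [0, 0, 0], "turn": [0, 0, -1], "jaw": 0.14},
  {"travel": [0, 0, 0], "turn": [0, 0, -1], "jaw": 0.14},
  {"travel": [0, 0, 0], "turn": [0, 0, -1], "jaw": 0.14},
  {"travel": [0, 0, 0], "turn": [0, 0, -1], "jaw": 0.14},
  {"travel": [0, 0, 0], "turn": [0, 0, -1], "jaw": 0.14},
  {"travel": [0, 0, 0], "turn": [0, 0, -1], "jaw": 0.14},
])

```text
clock: 11.85
eef_pos: [0.6077, 0.0253, 0.1597]
tcp_rot: [1.263, 2.876, 0.0]
wrist_force: [-0.6, -0.5, -0.3]
width: 0.0121
```

>>> apply_moves([
  {"travel": [0, 0, 0], "turn": [0, 0, -1], "jaw": 0.14},
  {"travel": [0, 0, 0], "turn": [0, 0, -1], "jaw": 0.14},
  {"travel": [0, 0, 0], "turn": [0, 0, -1], "jaw": 0.14},
  {"travel": [0, 0, 0], "turn": [0, 0, -1], "jaw": 0.14},
  {"travel": [0, 0, 0], "turn": [0, 0, -1], "jaw": 0.14},
  {"travel": [0, 0, 0], "turn": [0, 0, -1], "jaw": 0.14},
  {"travel": [0, 0, 0], "turn": [0, 0, -1], "jaw": 0.14},
  {"travel": [0, 0, 0], "turn": [0, 0, -0.63], "jaw": 0.14},
  {"travel": [0, 0, 0], "turn": [0, 0, 0], "jaw": 0.14},
])

```text
clock: 12.75
eef_pos: [0.6077, 0.0252, 0.1597]
tcp_rot: [2.066, 2.366, 0.0]
wrist_force: [-0.5, -0.2, -0.2]
width: 0.0121
```

```bash
python3 look.py wrist7
```

```text
[0.60772445 0.02517959 0.15971874] 0.012147566185307521 0.03534947602373097 -0.034895613908620324
0.06 295 [-0.0099 -0.0198  0.06  ] [0.0121 0.0193 0.063 ]
0.065 239 [-0.0074 -0.018   0.065 ] [0.0122 0.0172 0.068 ]
0.068 65 [ 0.0014 -0.0128  0.068 ] [0.0114 0.0117 0.0706]
0.07 5 [ 0.0064 -0.0064  0.0701] [0.0102 0.0057 0.0706]
```

View pics/wrist7.png

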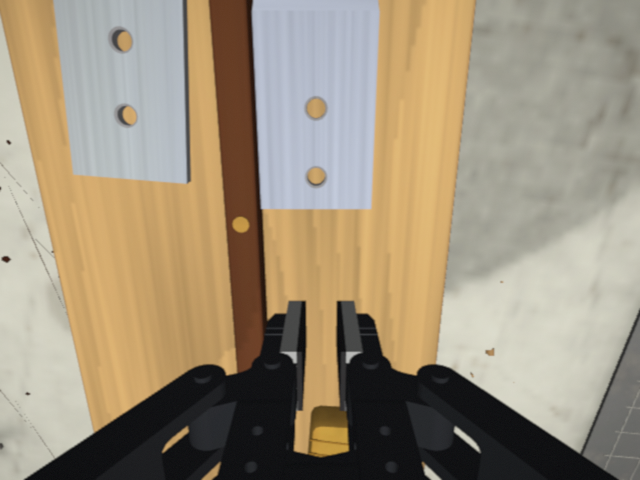

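>>> apply_moves([
  {"travel": [0, 0, -0.045], "turn": [0, 0, 0], "jaw": 0.14},
  {"travel": [0, 0, -0.04], "turn": [0, 0, 0], "jaw": 0.14},
  {"travel": [0, 0, -0.01], "turn": [0, 0, 0], "jaw": 0.14},
  {"travel": [0, 0, -0.0055], "turn": [0, 0, 0], "jaw": 0.14},
  {"travel": [0, 0, 0], "turn": [0, 0, 0], "jaw": 0.14},
])

```text
clock: 13.3
eef_pos: [0.6077, 0.0248, 0.1199]
tcp_rot: [2.065, 2.367, 0.0]
wrist_force: [-0.8, 1.4, 0.5]
width: 0.012
```

>>> apply_moves([
  {"travel": [-0.0014, 0.01, 0], "turn": [0, 0, 0], "jaw": 0.14},
  {"travel": [-0.0013, 0.01, 0], "turn": [0, 0, 0], "jaw": 0.14},
  {"travel": [-0.0014, 0.01, 0], "turn": [0, 0, 0], "jaw": 0.14},
  {"travel": [-0.0013, 0.01, 0], "turn": [0, 0, 0], "jaw": 0.14},
  {"travel": [-0.0014, 0.01, 0], "turn": [0, 0, 0], "jaw": 0.14},
  {"travel": [-0.0007, 0.005, 0], "turn": [0, 0, 0], "jaw": 0.14},
  {"travel": [-0.0007, 0.005, 0], "turn": [0, 0, 0], "jaw": 0.14},
  {"travel": [-0.0007, 0.005, 0], "turn": [0, 0, 0], "jaw": 0.14},
  {"travel": [-0.0007, 0.005, 0], "turn": [0, 0, 0], "jaw": 0.14},
  {"travel": [-0.0007, 0.005, 0], "turn": [0, 0, 0], "jaw": 0.14},
])

```text
clock: 14.3
eef_pos: [0.6034, 0.0547, 0.1195]
tcp_rot: [2.066, 2.367, -0.0]
wrist_force: [0.9, -0.9, -0.4]
width: 0.0121
```

```bash
python3 look.py wrist8
```

```text
[0.60335135 0.05474847 0.11951288] 0.012078072511207842 0.03499584562226491 -0.005007191928617504
0.06 398 [-0.0131 -0.0277  0.06  ] [0.014  0.0193 0.063 ]
0.065 509 [-0.0137 -0.0277  0.065 ] [0.014  0.0225 0.068 ]
0.068 861 [-0.014  -0.0277  0.068 ] [0.014  0.0227 0.071 ]
0.07 107 [-0.0138 -0.0473  0.07  ] [0.0139 0.0492 0.073 ]
0.072 6000 [-0.014 -0.05   0.072] [0.014 0.05  0.075]
```

View pics/wrist8.png

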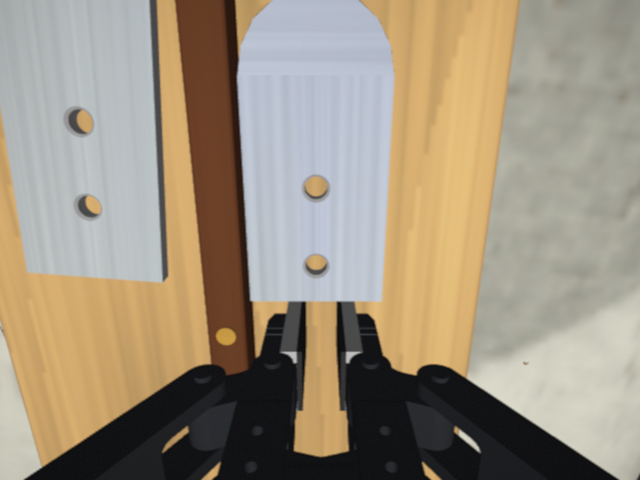

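>>> apply_moves([
  {"travel": [-0.001, 0.0074, 0], "turn": [0, 0, 0], "jaw": 0.14},
  {"travel": [-0.001, 0.0074, 0], "turn": [0, 0, 0], "jaw": 0.14},
  {"travel": [-0.001, 0.0074, 0], "turn": [0, 0, 0], "jaw": 0.14},
  {"travel": [-0.001, 0.0074, 0], "turn": [0, 0, 0], "jaw": 0.14},
  {"travel": [-0.001, 0.0074, 0], "turn": [0, 0, 0], "jaw": 0.14},
  {"travel": [-0.001, 0.0074, 0], "turn": [0, 0, 0], "jaw": 0.14},
  {"travel": [-0.001, 0.0074, 0], "turn": [0, 0, 0], "jaw": 0.14},
  {"travel": [-0.001, 0.0074, 0], "turn": [0, 0, 0], "jaw": 0.14},
  {"travel": [-0.001, 0.0074, 0], "turn": [0, 0, 0], "jaw": 0.14},
  {"travel": [-0.001, 0.0074, 0], "turn": [0, 0, 0], "jaw": 0.14},
  {"travel": [-0.001, 0.0074, 0], "turn": [0, 0, 0], "jaw": 0.14},
  {"travel": [-0.001, 0.0074, 0], "turn": [0, 0, 0], "jaw": 0.14},
])

```text
clock: 15.55
eef_pos: [0.5985, 0.0905, 0.1195]
tcp_rot: [2.066, 2.367, 0.0]
wrist_force: [-0.0, -1.9, 0.1]
width: 0.0122
```

```bash
python3 look.py wrist9
```

```text
[0.59852804 0.09050557 0.11951347] 0.012225586055203833 0.035028985548136465 0.031073741100343104
0.06 398 [-0.0135 -0.0277  0.06  ] [0.0135 0.0192 0.063 ]
0.065 460 [-0.0134 -0.0276  0.065 ] [0.014  0.0226 0.068 ]
0.068 878 [-0.0138 -0.0276  0.068 ] [0.014  0.0228 0.071 ]
0.07 107 [-0.0137 -0.0491  0.0701] [0.0136 0.05   0.073 ]
0.072 5980 [-0.014 -0.05   0.072] [0.014 0.05  0.075]
```

View pics/wrist9.png

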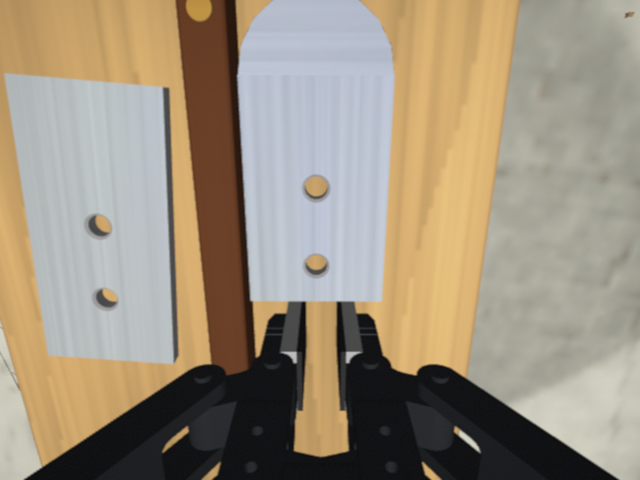

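>>> apply_moves([
  {"travel": [-0.001, 0.0074, 0], "turn": [0, 0, 0], "jaw": 0.14},
  {"travel": [-0.001, 0.0074, 0], "turn": [0, 0, 0], "jaw": 0.14},
  {"travel": [-0.001, 0.0074, 0], "turn": [0, 0, 0], "jaw": 0.14},
  {"travel": [-0.001, 0.0074, 0], "turn": [0, 0, 0], "jaw": 0.14},
  {"travel": [-0.001, 0.0074, 0], "turn": [0, 0, 0], "jaw": 0.14},
  {"travel": [-0.001, 0.0074, 0], "turn": [0, 0, 0], "jaw": 0.14},
  {"travel": [-0.001, 0.0074, 0], "turn": [0, 0, 0], "jaw": 0.14},
  {"travel": [-0.001, 0.0074, 0], "turn": [0, 0, 0], "jaw": 0.14},
  {"travel": [-0.001, 0.0074, 0], "turn": [0, 0, 0], "jaw": 0.14},
  {"travel": [-0.001, 0.0074, 0], "turn": [0, 0, 0], "jaw": 0.14},
  {"travel": [-0.001, 0.0074, 0], "turn": [0, 0, 0], "jaw": 0.14},
  {"travel": [-0.001, 0.0074, 0], "turn": [0, 0, 0], "jaw": 0.14},
])

```text
clock: 16.8
eef_pos: [0.5937, 0.126, 0.1195]
tcp_rot: [2.066, 2.367, 0.0]
wrist_force: [0.8, -2.3, -0.3]
width: 0.0121
```

```bash
python3 look.py wrist10; python3 look.py scene10 scene; python3 - <<'E'
import cv2
im=cv2.imread('pics/scene10.png')[235:385,215:375]
cv2.imwrite('pics/c10.png',cv2.resize(im,(640,600),interpolation=cv2.INTER_CUBIC))
E
```

```text
[0.59374056 0.12602844 0.11949714] 0.01211475074382796 0.03506609801220775 0.06691774727091657
0.06 391 [-0.0131 -0.0275  0.06  ] [0.0139 0.0193 0.063 ]
0.065 480 [-0.0135 -0.0276  0.065 ] [0.014  0.0225 0.068 ]
0.068 882 [-0.0137 -0.0276  0.068 ] [0.014  0.0228 0.0708]
0.07 112 [-0.013  -0.0493  0.07  ] [0.0137 0.0471 0.073 ]
0.072 5966 [-0.014 -0.05   0.072] [0.014 0.05  0.075]
[0.59368642 0.12642259 0.11952926] 0.011805249386764829 0.03506549178855628 0.06731559720014764
```

View pics/wrist10.png

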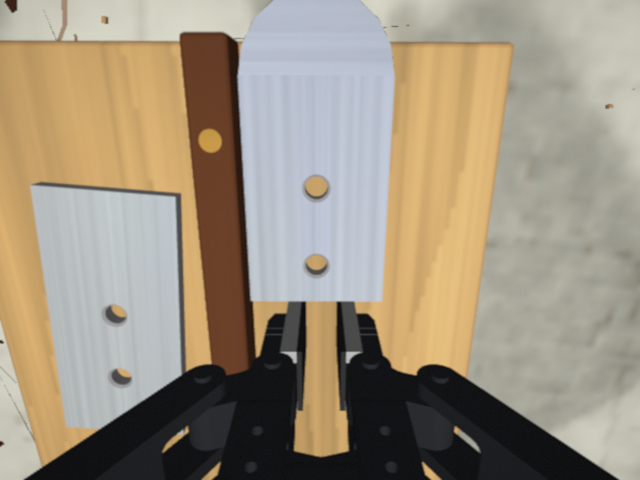

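View pics/c10.png

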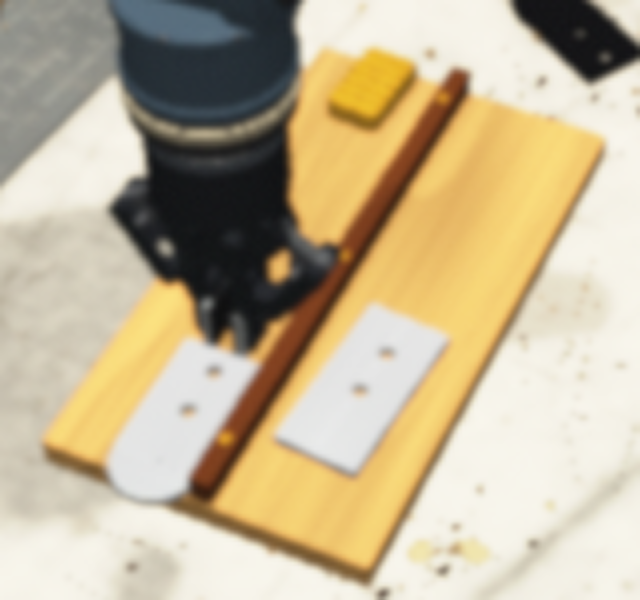

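Measure the board's left edge and the plate in this wrist view to find how far remains.

```bash
python3 - <<'E'
from h import *
D=np.load('wrist10.npz');K,Rm,e=D['K'],D['R'],D['e']
ex=np.array([np.cos(.135),np.sin(.135),0]);ey=np.array([-ex[1],ex[0],0]);c=np.array([.568,.055,0])
def S(n,u,v,z):
    p=pt(K,Rm,e,u,v,z=z); print(n,((p-c)@ex).round(4),((p-c)@ey).round(4))
for a in [('endR',500,43,.045),('endM',400,43,.045),('endL',100,43,.045),('Rn',251,301,.051),('Rf',381,300,.051),('Ln',238,75,.051),('Lf',393,75,.051)]: S(*a)
D=np.load('scene10.npz');K,Rm,e=D['K'],D['R'],D['e']
for n,x,y,z in [('sc LB',46,441,.045),('sc LF',369,573,.045),('sc tip',152,500,.051),('sc R1',187,340,.051),('sc R2',257,366,.051)]: S(n,215+x/4,235+y/4,z)
E
```

```text
endR 0.0929 0.168
endM 0.0605 0.1679
endL -0.0366 0.1679
Rn 0.0082 0.0781
Rf 0.0577 0.0784
Ln 0.0085 0.158
Lf 0.0578 0.158
sc LB 0.0933 0.1673
sc LF -0.0979 0.1705
sc tip 0.021 0.1805
sc R1 0.0554 0.0798
sc R2 0.012 0.08
```

>>> apply_moves([
  {"travel": [-0.0009, 0.0064, 0], "turn": [0, 0, 0], "jaw": 0.14},
  {"travel": [-0.0009, 0.0064, 0], "turn": [0, 0, 0], "jaw": 0.14},
  {"travel": [-0.0009, 0.0064, 0], "turn": [0, 0, 0], "jaw": 0.14},
  {"travel": [-0.0009, 0.0064, 0], "turn": [0, 0, 0], "jaw": 0.14},
  {"travel": [-0.0009, 0.0064, 0], "turn": [0, 0, 0], "jaw": 0.14},
  {"travel": [-0.0004, 0.003, 0], "turn": [0, 0, 0], "jaw": 0.14},
  {"travel": [-0.0004, 0.003, 0], "turn": [0, 0, 0], "jaw": 0.14},
  {"travel": [0, 0, 0], "turn": [0, 0, 0], "jaw": 0.14},
  {"travel": [0, 0, 0], "turn": [0, 0, 0], "jaw": 0.14},
  {"travel": [0, 0, 0], "turn": [0, 0, 0], "jaw": 0.14},
])

```text
clock: 17.9
eef_pos: [0.5916, 0.141, 0.1195]
tcp_rot: [-2.066, -2.367, 0.0]
wrist_force: [0.4, 0.6, 0.1]
width: 0.0119
```

```bash
python3 look.py wrist11
```

```text
[0.59157861 0.14098771 0.11948586] 0.01189787887286219 0.03493718755049757 0.08203188448255705
0.06 408 [-0.012  -0.0274  0.06  ] [0.0136 0.019  0.063 ]
0.065 492 [-0.0135 -0.0274  0.065 ] [0.014  0.0225 0.068 ]
0.068 825 [-0.0137 -0.0274  0.068 ] [0.014 0.023 0.071]
0.07 100 [-0.0139 -0.0274  0.07  ] [0.0132 0.0476 0.073 ]
0.072 6089 [-0.014 -0.05   0.072] [0.014 0.05  0.075]
```

View pics/wrist11.png

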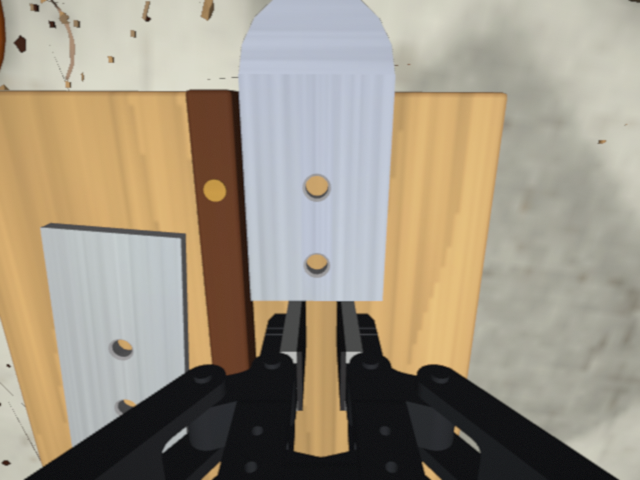

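>>> apply_moves([
  {"travel": [0.0013, -0.01, 0], "turn": [0, 0, 0], "jaw": 0.14},
  {"travel": [0.0027, -0.02, 0], "turn": [0, 0, 0], "jaw": 0.14},
  {"travel": [0.0027, -0.02, 0], "turn": [0, 0, 0], "jaw": 0.14},
  {"travel": [0, 0, 0.05], "turn": [0, 0, 0], "jaw": 0.14},
  {"travel": [0, 0, 0.1], "turn": [0, 0, 0], "jaw": 0.14},
  {"travel": [0, 0, 0.1], "turn": [0, 0, 0], "jaw": 0.14},
  {"travel": [0, 0, 0.1], "turn": [0, 0, 0], "jaw": 0.14},
  {"travel": [0, 0, 0], "turn": [0, 0, 0], "jaw": 0.14},
  {"travel": [0, 0, 0], "turn": [0, 0, 0], "jaw": 0.14},
  {"travel": [0, 0, 0], "turn": [0, 0, 0], "jaw": 0.14},
])

```text
clock: 18.95
eef_pos: [0.594, 0.1205, 0.2584]
tcp_rot: [-2.066, -2.366, 0.002]
wrist_force: [-0.4, -0.2, -1.0]
width: 0.0119
```

```bash
python3 look.py wrist12; python3 look.py scene12 scene; python3 - <<'E'
import cv2
im=cv2.imread('pics/scene12.png')[235:385,215:375]
cv2.imwrite('pics/c12.png',cv2.resize(im,(640,600),interpolation=cv2.INTER_CUBIC))
E
```

```text
[0.59398519 0.12048736 0.25842754] 0.011908178528615778 0.03456272270308745 0.06139415843313595
0.06 308 [-0.0103 -0.02    0.06  ] [0.0119 0.0193 0.063 ]
0.065 231 [-0.0093 -0.018   0.065 ] [0.0121 0.0171 0.068 ]
0.068 68 [ 0.0017 -0.0128  0.068 ] [0.0113 0.012  0.0709]
0.07 7 [ 0.0082 -0.0064  0.07  ] [0.0103 0.0057 0.0709]
[0.5938712  0.12055284 0.25821389] 0.012104002070090884 0.03445858584291548 0.061474380898127116
```

View pics/wrist12.png

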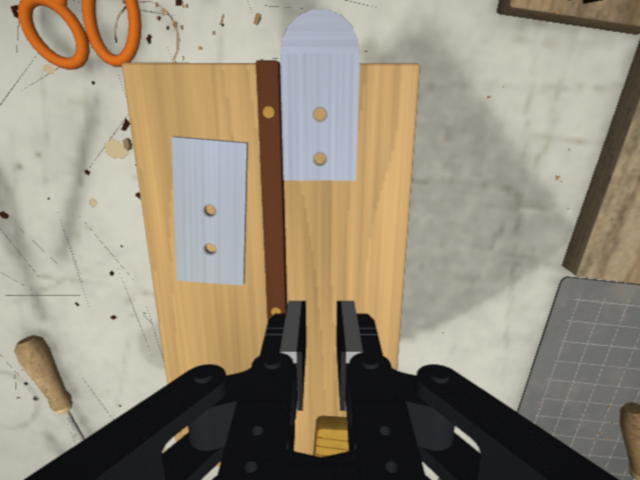

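View pics/c12.png

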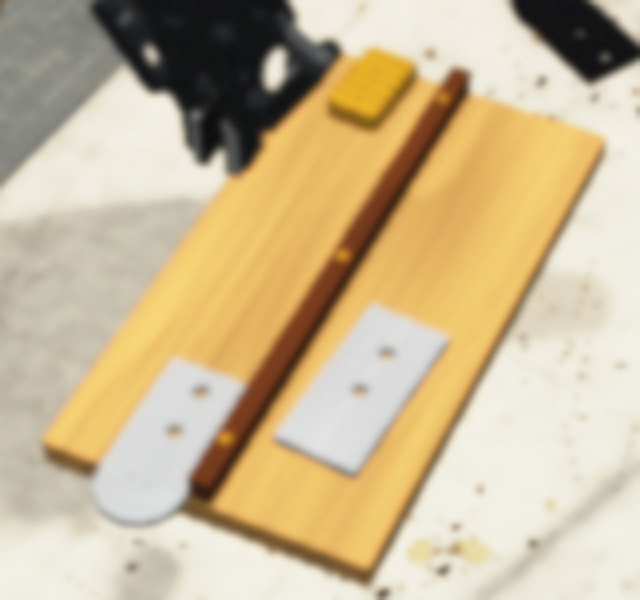

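```bash
python3 - <<'E'
from h import *
D=np.load('wrist12.npz');K,Rm,e=D['K'],D['R'],D['e']
ex=np.array([np.cos(.135),np.sin(.135),0]);ey=np.array([-ex[1],ex[0],0]);c=np.array([.568,.055,0])
def S(n,u,v,z):
    p=pt(K,Rm,e,u,v,z=z); print(n,((p-c)@ex).round(4),((p-c)@ey).round(4))
for a in [('end',390,64,.045),('endL',180,64,.045),('tip',318,9.5,.051),('Rn',284,181,.051),('Rf',357,180,.051),('Ln',281,50,.051),('Lf',358,50,.051),('fence',279,100,.063),('fence2',284,250,.063)]: S(*a)
print(readout.observe()['clock'])
E
```

```text
end 0.0789 0.1677
endL -0.0566 0.1677
tip 0.0325 0.1976
Rn 0.0088 0.0928
Rf 0.0592 0.0935
Ln 0.0094 0.1752
Lf 0.0575 0.1752
fence 0.0083 0.1456
fence2 0.0085 0.0465
19.05
```

```bash
python3 -c "
from bench import r
print(r.close_job())"
```

```text
the job is handed in; nothing more can be done
None
```

I set out the round-ended template as asked and handed the job in at about 19 s on the robot's clock. I pushed it sideways against the fence with two fingertips, at about 9 N. I then turned the hand a quarter turn, pushed the template along the fence by its square end, and took the fingers away.

- **Overhang:** the last wrist picture puts the round tip about 30 mm past the board's left end.
- **Against the fence:** the long edge is within about 1 mm of the fence, parallel, and the plate is lying flat.
- **Other things:** the square-ended template and the wax show at the same pixels as at the start. I did not re-measure the dish, jar and spool, but the arm never went near them.
- **Disagreements:** the scene and wrist cameras differed by up to about 4 mm on where the board is, so I measured the overhang directly from the board's end to the tip in one wrist picture. One move call was refused for missing keys; I sent it again and nothing moved in between.

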